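# Level the instrument riser and hold the spirit level pressed on it

### The job

Pick up the spirit level from the bench, set it lengthwise on the deck of the instrument riser beside the knob of its levelling foot and let go of it. Then turn the foot's knob until the bubble sits between the two marks of the vial. Finally press the spirit level firmly down onto the deck with the fingers, bubble still between the marks, and finish while holding it pressed, as the locknut will be tightened under that push; leave the other things on the bench alone.

Things in the scene. Friction and masses are not known exactly. Their poses are not given: they have to be found in the camera images.
- level: spirit level: aluminium bar 200 long (its x) x 24 wide (y) x 40 mm high (z), 0.3 kg, loose on the bench at the start; black end caps. Origin at the centre of its underside. The green vial lies in a 66 mm long cut-out of the top, centred 56 mm from the origin towards +x; the top face from x = -95 to +23 mm is plain and flat, good for gripping across the width and for pressing. It may lie either way round on the deck.
- bubble (a joint): place of the pale bubble (11 mm long) along the vial, in m, + towards the level's +x end; 0 is midway between the two black marks, and within +-0.003 it lies between them. It floats to the higher end, 4 mm for each 0.01 rad that the level is tilted, up to 18 mm, and takes about 1 s to settle
- deck_mid (a point): centre of the top face of the riser's deck, a grey board 360 long (x) x 140 mm deep (y), 12 thick, top about 100 mm above the bench. It is hinged on a steel leg at its +x end and stands on the levelling foot at its -x end, which starts too low: the deck slopes down towards -x by 0.015 to 0.04 rad
- knob_grip (a point): grip point of the levelling foot's knob: a black bar 50 long (x) x 14 wide (y) x 30 mm high on a disc of 34 mm; this point is on the vertical turning axis, 14 mm below the bar's top and 138 mm above the bench. The axis stands 150 mm from the deck's centre towards its -x. The point's x runs along the bar. The knob's disc hovers about 16 mm above the deck and stays at that height
- foot_knob (a joint): turn of the knob in rad, growing clockwise seen from above; starts between -1.85 and -0.8, stops at -2.6 and 1.2. Clockwise raises the deck's -x end: 0.02 rad of deck slope for each rad. Needs about 0.3 N m and stays where it is left
- multimeter: bystander: grey hand multimeter 150 x 75 x 38 mm lying on the bench, origin under its centre
- screwdriver: bystander: screwdriver lying on the bench along its x
- parts_bin: bystander: grey open bin 100 x 130 x 50 mm, origin under its centre
Not all that is in view belongs to the job. Several things have the shape of the level; the one meant has the colours described above.

How it is judged:
By the outcome, as a careful person would: the job done as asked, in the order asked, and still so for the second after the job is handed in, while the arm keeps its last pose, push and grip.
It also fails if it takes over 72 s, if anything falls off the work surface, if the arm or the gripper's body presses on something with over 40 N, if the wrist force passes 120 N, or if a joint passes its speed limit or range.

### The arm

A 7-joint arm with a two-finger parallel gripper is mounted at the origin on the work surface. World frame = base frame: x ahead of the robot, y to its left, z up, the work surface at z = 0. Lengths are in m, angles in rad, forces in N, time in s.
With the tool pointing down it reaches from about 0.35 to 0.775 m from the base axis. Payload 3.1 kg.
Tool frame: the origin (TCP) lies at the very end of the fingers, on their centre line; the grasp point (between the pads) lies 19 mm behind it; z points along the fingers, y is the line along which they close (so a half turn about z gives the same grasp; the last joint's range is limited). The gripper opens to 85 mm and grips with 20 to 120 N. Pads are 22 mm wide; open, the fingers measure 114 mm over their backs; the gripper's body (76 mm by 85 mm) begins 54 mm behind the grasp point. The pads swing forward as they close: fully open they stand 13 mm farther back than shut.
Start: joints at [1.263, 0.311, 0.014, 1.512, -0.004, 1.319, -0.027], TCP at [0.145, -0.531, 0.231] pointing down, gripper open.
Joint ranges: [-2.7, 2.7], [-0.3, 1.91], [-1.27, 1.3], [0.12, 2.57], [-1.44, 4.58], [0.2, 2.03], [-3.05, 3.05]. Speed limits (rad/s): [2.79, 2.79, 3.14, 3.14, 3.14, 3.14, 3.14].

### API

Orientations are given as a unit quaternion [x, y, z, w].
In Python, from rig import sense, read_camera, camera_model, finish_job gives the robot as it stands.
- The arm moves only by the tool move_arm, never from a script. Its arguments are lists of equal length, an entry for each row: "claw": the closure, from -1 (fully open) to 1 (shut); "slide": the shift along the tool's x, y, z each as a share of 0.4 m, from -1 to 1, a list of three; "rotation": the turn, a rotation vector about the tool's x, y, z each as a share of 60 degrees, from -1 to 1, a list of three. A call has 1 to 20 rows; each row shifts and turns the commanded pose from where the row before left it, along the tool's axes as they then stand; what a row does not reach is not made up. A row lasts 1/12 s, in which the tool goes at most 41.7 mm and 7.16 degrees, less where a joint would pass 70% of its speed; a pose out of reach is approached as far as the arm can. A call with a number of a shift or a turn outside -1 to 1 is refused whole. A call with a gripper value outside its range is refused whole. The fingers move at their own pace and stop on an object; the grip force is fixed at half the most. Time passes only in rows, so rows that do not move let the fingers close. It gives the time, the measured TCP pose, the force, the opening and the grip force at its end, in the units of the state.
- sense(): the state, without advancing time (a new reading comes with each control period).
- read_camera(name): name is "side" or "top"; returns the picture (400x640x3 uint8, red, green, blue); there is no depth.
- camera_model(name): a dict with "K" (3x3 intrinsics, pixels), "k1" (the pictures are not rectified: a ray, as slopes to the right and down, at radius r is drawn at 1 + k1 r^2 times it, then the intrinsics apply), "rvec" (rotation vector, rad) and "tvec" (3), from world to camera coordinates, as OpenCV has them. Camera axes: x right, y down, z forward; pixel columns grow to the right and rows downward; lengths in m; the calibration is good to about 2 mm. A picture is of the moment at which its call begins. camera_model takes no time and is no camera call.
- finish_job(): hands the job in; it is judged then, once.
The state is a dict: "clock": time; "joints": joint angles; "dq": joint speeds; "effort": joint torques, N m; "eef_pos": TCP position; "ee_rot": TCP orientation; "ft_force": force on the tool from outside, world axes, zero at the start; "moment": the same for the moment, N m; "grip_width": opening from 0.0 (shut) to 1.0 (fully open); "grasp_force": force on a finger pad.
Only numpy, scipy, OpenCV 4.12 (cv2) and the standard library are available. Lean on these libraries where they do the work, as an engineer would, in place of code of your own. Each camera call takes 0.05 s, during which the arm holds its last target. There are 200 camera calls.

## Working session

There is one attempt and no reset: what is moved stays moved. The work goes in short steps, Python scripts to look and compute and a tool call to move; the robot and the scene stay as the last step left them, time stands still between calls to the robot, and variables do not carry over. Pictures are saved under pics/ and viewed, at most 10 in all, crops included, and the job is handed in when it is done.

Besides the shell and the picture viewer there is one more tool, called after "Request:" as a command line: name --argument value ..., lists and objects as JSON in quotes. move_arm: Moves the arm, as the interface text tells. Shift numbers are shares of 0.4 m and turn numbers shares of 60 degrees, none past 1 either way. Its arguments: {"type":"object","properties":{"claw":{"type":"array"},"slide":{"type":"array"},"rotation":{"type":"array"}},"required":["claw","slide","rotation"]}

```bash
mkdir -p pics; ls
cat > h.py <<'E'
import numpy as np, cv2
from rig import *
def save(n,img,crop=None,s=1):
    if crop: x0,y0,x1,y1=crop; img=img[y0:y1,x0:x1]
    img=cv2.resize(img,None,fx=s,fy=s,interpolation=cv2.INTER_CUBIC)
    cv2.imwrite('pics/'+n+'.png',img[:,:,::-1])
def ray(cam,px):
    m=camera_model(cam);K=np.array(m['K'],float)
    R=cv2.Rodrigues(np.array(m['rvec'],float))[0];t=np.array(m['tvec'],float).ravel()
    d=np.array([m['k1'],0,0,0,0],float)
    p=cv2.undistortPoints(np.array(px,float).reshape(-1,1,2),K,d).reshape(-1,2)
    return -R.T@t,(R.T@np.c_[p,np.ones(len(p))].T).T
def onz(cam,px,z):
    c,r=ray(cam,px);z=np.asarray(z,float)
    return c+r*((z-c[2])/r[:,2])[:,None]
def proj(cam,P):
    m=camera_model(cam)
    return cv2.projectPoints(np.array(P,float).reshape(-1,1,3),np.array(m['rvec'],float),np.array(m['tvec'],float),np.array(m['K'],float),np.array([m['k1'],0,0,0,0],float))[0].reshape(-1,2)
E
python3 - <<'E'
from h import *
s=sense();print({k:np.round(v,3).tolist() for k,v in s.items()})
for c in('side','top'):
    save(c+'0',read_camera(c),s=1.25); m=camera_model(c);print(c,ray(c,[[320,200]]),m['k1'],m['K'])
E
```

```text
pics
{'clock': 0.0, 'joints': [1.263, 0.312, 0.014, 1.513, -0.004, 1.319, -0.027], 'dq': [0.001, 0.002, -0.0, -0.001, -0.001, 0.0, -0.0], 'effort': [-0.0, -37.991, 0.146, -23.059, 0.012, 0.014, -0.0], 'eef_pos': [0.144, -0.53, 0.23], 'ee_rot': [0.991, 0.133, -0.0, -0.001], 'ft_force': [-0.091, -0.453, -0.553], 'moment': [-0.006, -0.049, 0.037], 'grasp_force': 0.0, 'grip_width': 1.0}
side (array([-0.0965518 ,  0.93467125,  1.13062048]), array([[ 0.41916189, -0.56113251, -0.71379008]])) 0.029131115300481143 [[495.68562509   0.         317.1976201 ]
 [  0.         495.68562509 202.74693803]
 [  0.           0.           1.        ]]
top (array([0.35196164, 0.14938844, 1.64857338]), array([[ 0.08800914,  0.00221073, -0.99621451]])) -0.032347490287460576 [[518.88166976   0.         321.10241648]
 [  0.         518.88166976 207.13965697]
 [  0.           0.           1.        ]]
```

View pics/side0.png

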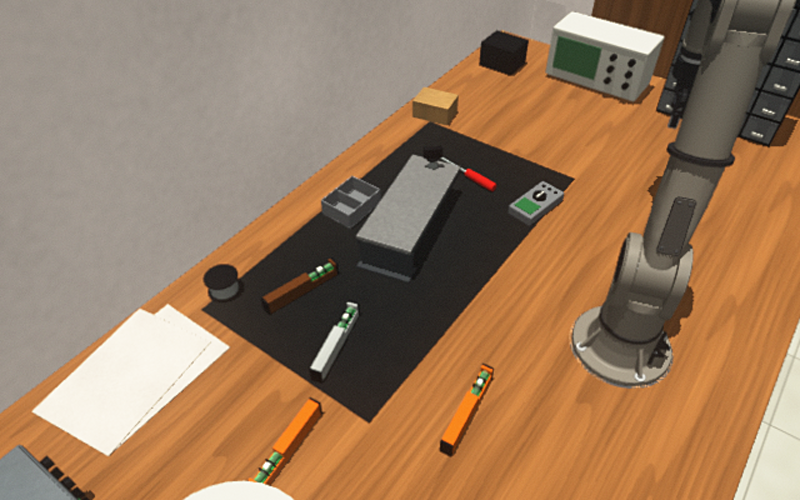

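View pics/top0.png

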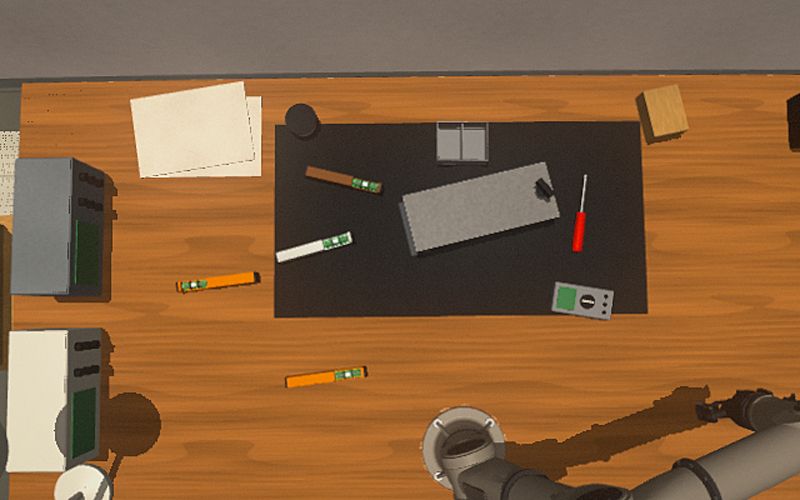

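Candidates (view pixels, top picture): white/aluminium (314,247), brown (343,180), orange (218,282), orange (326,377). By description the aluminium one with black caps is meant. I'll check it in a crop.

Run:
```python
from h import *
t=read_camera('top');s=read_camera('side');cv2.imwrite('t.bmp',t[:,:,::-1]);cv2.imwrite('s.bmp',s[:,:,::-1])
a=cv2.resize(t[175:220,210:295],None,fx=6,fy=6,interpolation=2)
b=cv2.resize(t[115:215,310:460],None,fx=3.4,fy=3.4,interpolation=2)
c=cv2.resize(s[235:310,240:295],None,fx=5,fy=5,interpolation=2)
H=600;W=800;o=np.zeros((H,W,3),np.uint8)
o[:270,:510]=a; o[:c.shape[0],520:520+c.shape[1]]=c[:, :280]
bb=cv2.resize(t[120:210,315:455],None,fx=3.6,fy=3.6,interpolation=2);o[274:274+bb.shape[0],:bb.shape[1]]=bb[:326]
save('crop1',o)
```

```text
(no output)
```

View pics/crop1.png

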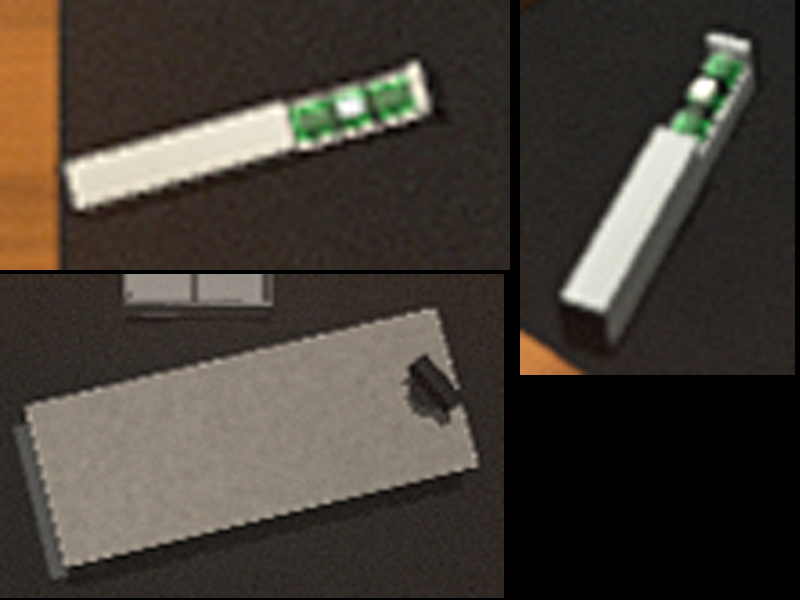

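The chosen level is aluminium with black end caps; vial end is at crop (355,100), i.e. top (269,192). Deck and knob bar (top px ≈ (436,151)) are clear too. Measuring next.

Run:
```python
from h import *
t=cv2.imread('t.bmp');g=t.max(2).astype(np.uint8);
def big(m):
    c=max(cv2.findContours(m.astype(np.uint8),0,1)[0],key=cv2.contourArea);return c[:,0,:].astype(float)
def rect(P): 
    (c,wh,a)=cv2.minAreaRect((P[:,:2]*1000).astype(np.float32)); return np.array(c)/1000,np.round(wh,1),cv2.boxPoints((c,wh,a))/1000
m=np.zeros(g.shape,bool);m[178:215,217:287]=True
c,wh,b=rect(onz('top',big(m&(g>95)),.04));print('level',c,wh)
gm=m&(t[:,:,1].astype(int)-t[:,:,2]>25);gy,gx=np.nonzero(gm);gc=onz('top',[[gx.mean(),gy.mean()]],.035)[0];print('vial',gc,gx.size)
print(b.round(4).tolist())
d=gc[:2]-c;print('yaw level from vial',np.degrees(np.arctan2(d[1],d[0])),np.linalg.norm(d))
# deck
m=np.zeros(g.shape,bool);m[125:210,318:452]=True
h=cv2.cvtColor(t,cv2.COLOR_BGR2HSV)
dm=cv2.morphologyEx((m&(g>85)).astype(np.uint8),cv2.MORPH_CLOSE,np.ones((5,5)))
cc=big(dm)
for z in(.1,.097): c,wh,b=rect(onz('top',cc,z));print('deck',c,wh,b.round(4).tolist())
# knob: dark pixels
m=np.zeros(g.shape,bool);m[136:164,424:446]=True
k=m&(g<45);lab=big(k);c,wh,b=rect(onz('top',lab,.152));print('knob top',c,wh,b.round(4).tolist(),cv2.contourArea(lab.astype(np.float32)))
print(g[138:164,424:446])
```

```text
level [0.50439966 0.36845175] [ 29.6 192.7]
vial [0.51886231 0.31480383 0.035     ] 102
[[0.4650999903678894, 0.4577000141143799], [0.5151000022888184, 0.27160000801086426], [0.5436999797821045, 0.2791999876499176], [0.4936999976634979, 0.46540001034736633]]
yaw level from vial -74.91260681321873 0.05556318648388865
deck [ 0.59191064 -0.0376492 ] [145.2 369.3] [[0.4781999886035919, 0.12489999830722809], [0.5644000172615051, -0.23409999907016754], [0.7056000232696533, -0.20020000636577606], [0.6194000244140625, 0.15880000591278076]]
deck [ 0.59237543 -0.03801151] [145.5 370. ] [[0.47839999198913574, 0.12489999830722809], [0.5648000240325928, -0.23489999771118164], [0.7063000202178955, -0.20090000331401825], [0.6198999881744385, 0.15889999270439148]]
knob top [ 0.61725604 -0.18823579] [63.8 29.4] [[0.5839999914169312, -0.1995999962091446], [0.6043000221252441, -0.22089999914169312], [0.6504999995231628, -0.1768999993801117], [0.6302000284194946, -0.15559999644756317]] 53.0
[[140 138 145 136 143 140 141 141 144 139 137 138 134 144  90  44  50  48
   51  47  48  53]
 [136 135 137 140 136
[... 1604 characters left out ...]
4  45  35  25  25  26  44  57
   98  73  40  45]
 [137 141 142 141 145 104  60  69  73  64  54  54  60  48  19  37  75 113
  150 110  49  41]
 [135 136 140 139 145 115  93  77  65  64  66  71  78  66  42  64 137 154
  149 129  72  43]
 [139 138 141 143 140 138 147 117  85  90  94  78  65  71  69  58 127 149
  143 165 103  38]
 [134 137 137 139 139 140 141 146 147 147 154 120  73  63  65  54 120 143
  141 144  94  37]
 [139 131 137 137 144 139 141 145 135 142 142 146 114  68  84  93 125 142
  131 144 103  53]
 [132 128 131 138 136 139 141 140 137 134 135 136 145 109 129 149 141 134
  143 146 131  73]
 [133 134 133 140 138 141 135 140 140 135 130 133 140 143 141 136 141 138
  139 143 164 103]]
```

Request:
move_arm --claw '[-1,-1,-1,-1,-1,-1,-1,-1,-1,-1,-1,-1,-1,-1,-1]' --slide '[[0,0,-0.01],[0,0,-0.01],[0,0,-0.01],[0,0,-0.01],[0,0,-0.01],[0,0,-0.01],[0,0,-0.01],[0,0,-0.01],[0,0,-0.01],[0,0,-0.01],[0,0,-0.01],[0,0,-0.01],[0,0,-0.01],[0,0,-0.01],[0,0,-0.01]]' --rotation '[[0,0,-0.1],[0,0,-0.1],[0,0,-0.1],[0,0,-0.1],[0,0,-0.1],[0,0,-0.1],[0,0,-0.1],[0,0,-0.1],[0,0,-0.1],[0,0,-0.1],[0,0,-0.1],[0,0,-0.1],[0,0,-0.1],[0,0,-0.1],[0,0,-0.1]]'

```text
clock: 1.45
eef_pos: [0.1444, -0.5305, 0.2912]
ee_rot: [0.605, 0.796, 0.0, -0.0]
ft_force: [-0.2, 0.6, 0.3]
grip_width: 0.996
grasp_force: 0.0
```

```bash
cat >> h.py <<'E'
from scipy.spatial.transform import Rotation as Ro
def togo(P,yaw=None):
    "shift in tool axes (shares of .4 m) to P, and turn about tool z (share of 60 deg) to yaw of tool x"
    s=sense();R=Ro.from_quat(s['ee_rot']).as_matrix();p=np.array(s['eef_pos'])
    y=np.degrees(np.arctan2(R[1,0],R[0,0]));d=R.T@(np.array(P)-p)/.4
    print('pos',p.round(4),'yaw',y.round(2),'tilt',R[:,2].round(4),'t',s['clock'],'j',np.round(s['joints'],2),'F',np.round(s['ft_force'],1),'w',s['grip_width'],s['grasp_force'])
    print('slide',d.round(4),'' if yaw is None else 'turn %.4f'%(-((yaw-y+90)%180-90)/60))
E
python3 -c "
from h import *
togo([.52,-.1,.3]);togo([.505,.368,.2],105.1)"
```

```text
pos [ 0.1444 -0.5305  0.2912] yaw 105.53 tilt [-2.e-04  7.e-04 -1.e+00] t 1.45 j [ 1.44  0.3  -0.22  1.39  0.07  1.46  1.49] F [-0.2  0.6  0.3] w 0.9964437848846026 0.0
slide [ 0.7857  1.1928 -0.0216] 
pos [ 0.1444 -0.5305  0.2912] yaw 105.53 tilt [-2.e-04  7.e-04 -1.e+00] t 1.45 j [ 1.44  0.3  -0.22  1.39  0.07  1.46  1.49] F [-0.2  0.6  0.3] w 0.9964437848846026 0.0
slide [1.9229 1.4699 0.2292] turn 0.0071
```

Request:
move_arm --claw '[-1,-1,-1,-1,-1,-1,-1,-1,-1,-1,-1,-1,-1,-1,-1,-1]' --slide '[[0.049,0.0745,0],[0.049,0.0745,0],[0.049,0.0745,0],[0.049,0.0745,0],[0.049,0.0745,0],[0.049,0.0745,0],[0.049,0.0745,0],[0.049,0.0745,0],[0.049,0.0745,0],[0.049,0.0745,0],[0.049,0.0745,0],[0.049,0.0745,0],[0.049,0.0745,0],[0.049,0.0745,0],[0.049,0.0745,0],[0.049,0.0745,0]]' --rotation '[[0,0,0],[0,0,0],[0,0,0],[0,0,0],[0,0,0],[0,0,0],[0,0,0],[0,0,0],[0,0,0],[0,0,0],[0,0,0],[0,0,0],[0,0,0],[0,0,0],[0,0,0],[0,0,0]]'

```text
clock: 2.78
eef_pos: [0.5229, -0.1016, 0.2912]
ee_rot: [0.607, 0.794, -0.0, 0.0]
ft_force: [0.0, -1.2, 0.2]
grip_width: 0.998
grasp_force: 0.0
```

Request:
move_arm --claw '[-1,-1,-1,-1,-1,-1,-1,-1,-1,-1,-1,-1,-1,-1]' --slide '[[0.08,0.02,0],[0.08,0.02,0],[0.08,0.02,0],[0.08,0.02,0],[0.08,0.02,0],[0.08,0.02,0],[0.08,0.02,0],[0.08,0.02,0],[0.08,0.02,0],[0.08,0.02,0],[0.08,0.02,0],[0.08,0.02,0],[0.08,0.02,0],[0.08,0.02,0]]' --rotation '[[0,0,0],[0,0,0],[0,0,0],[0,0,0],[0,0,0],[0,0,0],[0,0,0],[0,0,0],[0,0,0],[0,0,0],[0,0,0],[0,0,0],[0,0,0],[0,0,0]]'

```text
clock: 3.95
eef_pos: [0.5124, 0.36, 0.2908]
ee_rot: [0.607, 0.794, -0.0, 0.0]
ft_force: [0.5, 0.9, 1.1]
grip_width: 1.0
grasp_force: 0.0
```

```bash
python3 -c "
from h import *
togo([.505,.368,.010],105.1)"
```

```text
pos [0.5124 0.36   0.2908] yaw 105.2 tilt [-4.e-04 -9.e-04 -1.e+00] t 3.95 j [-0.22  0.55 -0.74  1.14  0.36  1.58 -0.61] F [0.5 0.9 1.1] w 0.9999111790461799 0.0
slide [ 0.0246 -0.0123  0.7021] turn 0.0016
```

Request:
move_arm --claw '[-1,-1,-1,-1,-1,-1,-1,-1,-1,-1,-1,-1,-1]' --slide '[[0.025,-0.012,0.06],[0,0,0.08],[0,0,0.08],[0,0,0.08],[0,0,0.08],[0,0,0.08],[0,0,0.08],[0,0,0.08],[0,0,0.03],[0,0,0.02],[0,0,0.02],[0,0,0.01],[0,0,0]]' --rotation '[[0,0,0],[0,0,0],[0,0,0],[0,0,0],[0,0,0],[0,0,0],[0,0,0],[0,0,0],[0,0,0],[0,0,0],[0,0,0],[0,0,0],[0,0,0]]'

```text
clock: 5.03
eef_pos: [0.5057, 0.3677, 0.0119]
ee_rot: [0.607, 0.795, 0.001, 0.0]
ft_force: [0.1, -0.1, -0.1]
grip_width: 1.0
grasp_force: 0.0
```

```bash
python3 -c "
from h import *
togo([.505,.368,.010],105.1)"
```

```text
pos [0.5057 0.3677 0.0119] yaw 105.23 tilt [ 9.e-04  8.e-04 -1.e+00] t 5.0333 j [-0.24  0.75 -0.65  1.53  0.5   1.02 -0.76] F [ 0.1 -0.1 -0.1] w 1.000000207218157 0.0
slide [ 0.0011 -0.0015  0.0047] turn 0.0021
```

Close and lift.

Request:
move_arm --claw '[0.9,0.9,0.9,0.9,0.9,0.9,0.9,0.9,0.9,0.9,0.9,0.9]' --slide '[[0,0,0],[0,0,0],[0,0,0],[0,0,0],[0,0,0],[0,0,0],[0,0,0],[0,0,0],[0,0,0],[0,0,0],[0,0,0],[0,0,0]]' --rotation '[[0,0,0],[0,0,0],[0,0,0],[0,0,0],[0,0,0],[0,0,0],[0,0,0],[0,0,0],[0,0,0],[0,0,0],[0,0,0],[0,0,0]]'

```text
clock: 6.03
eef_pos: [0.5059, 0.3676, 0.012]
ee_rot: [0.607, 0.795, 0.001, 0.0]
ft_force: [0.3, -0.2, 5.6]
grip_width: 0.271
grasp_force: 60.1
```

Request:
move_arm --claw '[0.9,0.9,0.9,0.9,0.9,0.9,0.9,0.9,0.9,0.9,0.9]' --slide '[[0,0,-0.01],[0,0,-0.03],[0,0,-0.05],[0,0,-0.05],[0,0,-0.05],[0,0,-0.05],[0,0,-0.05],[0,0,-0.05],[0,0,-0.05],[0,0,-0.04],[0,0,-0.03]]' --rotation '[[0,0,0],[0,0,0],[0,0,0],[0,0,0],[0,0,0],[0,0,0],[0,0,0],[0,0,0],[0,0,0],[0,0,0],[0,0,0]]'

```text
clock: 6.95
eef_pos: [0.5046, 0.3672, 0.1965]
ee_rot: [0.607, 0.795, -0.0, -0.0]
ft_force: [0.3, -0.3, -3.9]
grip_width: 0.273
grasp_force: 59.2
```

Run:
```python
from h import *
u=np.array([-.2345,.972]);c=np.array([.592,-.038])
for x in(.015,): togo([*(c+x*u),.125],103.5)
s=cv2.imread('s.bmp')[:,:,::-1]
P=proj('side',[[.627,-.184,.138]])[0];print(P)
x,y=P.astype(int)
a=cv2.resize(s[y-20:y+20,x-25:x+25],None,fx=8,fy=8,interpolation=2)
P=proj('top',[[.627,-.184,.138]])[0];print(P)
t=cv2.imread('t.bmp')[:,:,::-1];x2,y2=P.astype(int)
b=cv2.resize(t[y2-20:y2+20,x2-25:x2+25],None,fx=8,fy=8,interpolation=2)
print(x,y,x2,y2)
i=np.hstack([a,b]).astype(float);i=255*(i/255)**.5;save('knob',i.astype(np.uint8))
save('held',read_camera('side'))
```

```text
pos [0.5046 0.3672 0.1965] yaw 105.27 tilt [-5.e-04 -1.e-04 -1.e+00] t 6.95 j [-0.21  0.58 -0.73  1.33  0.38  1.37 -0.66] F [ 0.3 -0.3 -3.9] w 0.2731204606838049 59.16958473622799
slide [-0.9974 -0.0549  0.1788] turn 0.0295
[346.05279861 122.77777856]
[433.66489789 150.82405501]
346 122 433 150
```

View pics/knob.png

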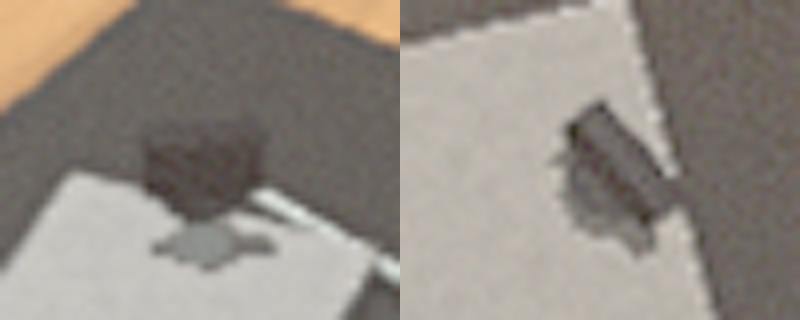

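View pics/held.png

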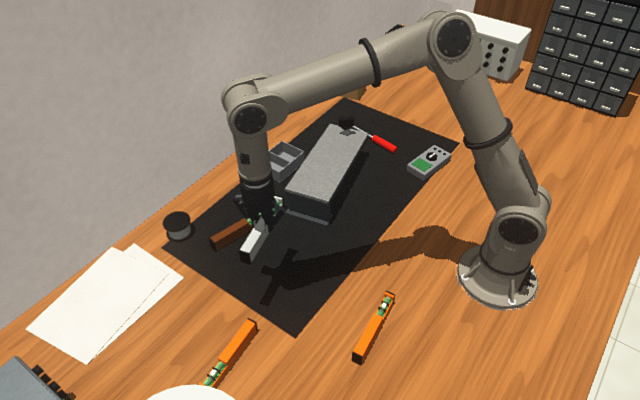

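Request:
move_arm --claw '[0.9,0.9,0.9,0.9,0.9,0.9,0.9,0.9,0.9,0.9,0.9,0.9,0.9,0.9,0.9,0.9]' --slide '[[-0.04,-0.005,0],[-0.07,-0.005,0],[-0.08,-0.005,0],[-0.08,-0.005,0],[-0.08,-0.005,0],[-0.08,-0.005,0],[-0.08,-0.005,0],[-0.08,-0.005,0],[-0.08,-0.005,0],[-0.08,-0.005,0],[-0.08,-0.005,0],[-0.08,0,0],[-0.06,0,0],[-0.03,0,0],[0,0,0],[0,0,0]]' --rotation '[[0,0,0.03],[0,0,0],[0,0,0],[0,0,0],[0,0,0],[0,0,0],[0,0,0],[0,0,0],[0,0,0],[0,0,0],[0,0,0],[0,0,0],[0,0,0],[0,0,0],[0,0,0],[0,0,0]]'

```text
clock: 8.33
eef_pos: [0.5765, -0.026, 0.1944]
ee_rot: [0.62, 0.785, 0.0, -0.001]
ft_force: [-0.1, 1.7, -3.7]
grip_width: 0.271
grasp_force: 59.3
```

Run:
```python
from h import *
u=np.array([-.2345,.972]);c=np.array([.592,-.038])
togo([*(c+.015*u),.117],103.5)
q=lambda X,Y:[408+(X-400)/8,130+Y/8]
W=onz('top',[q(575,125),q(602,102),q(685,185),q(655,212)],.152);print(W.round(4))
m=W.mean(0);d=(W[3]+W[2]-W[0]-W[1])[:2];print(m,np.degrees(np.arctan2(*d[::-1])),np.linalg.norm(d)/2)
l=(m[:2]-c);print('along deck',l@u,'perp',l@np.array([u[1],-u[0]]))
# side: deck corners check and bar top centre (crop px (205,128))
print(onz('side',[[321+205/8,102+128/8]],.152), proj('side',[m]))
```

```text
pos [ 0.5765 -0.026   0.1944] yaw 103.42 tilt [-0.0022  0.0019 -1.    ] t 8.3333 j [ 0.48  0.47 -0.68  1.47  0.3   1.3   0.01] F [-0.1  1.7 -3.7] w 0.2712439744908297 59.283004850149155
slide [-0.0012  0.031   0.1935] turn -0.0014
[[ 0.6399 -0.1703  0.152 ]
 [ 0.6483 -0.1804  0.152 ]
 [ 0.6174 -0.2099  0.152 ]
 [ 0.6075 -0.1986  0.152 ]]
[ 0.62828654 -0.18978314  0.152     ] -137.6426740149233 0.04291338579598305
along deck -0.15604240483908396 perp -0.0003226290804906782
[[ 0.6297835  -0.19078134  0.152     ]] [[346.83277577 118.30618145]]
```

Request:
move_arm --claw '[0.9,0.9,0.9,0.9,0.9,0.9,0.9,0.9,0.9]' --slide '[[0,0.015,0.02],[0,0.015,0.03],[0,0,0.04],[0,0,0.04],[0,0,0.03],[0,0,0.015],[0,0,0.01],[0,0,0.005],[0,0,0]]' --rotation '[[0,0,0],[0,0,0],[0,0,0],[0,0,0],[0,0,0],[0,0,0],[0,0,0],[0,0,0],[0,0,0]]'

```text
clock: 9.08
eef_pos: [0.5892, -0.0237, 0.1193]
ee_rot: [0.619, 0.785, 0.0, 0.0]
ft_force: [0.3, -0.6, -3.5]
grip_width: 0.271
grasp_force: 59.4
```

Request:
move_arm --claw '[0.9,0.9,0.9,0.9]' --slide '[[0,0,0.004],[0,0,0.004],[0,0,0.004],[0,0,0]]' --rotation '[[0,0,0],[0,0,0],[0,0,0],[0,0,0]]'

```text
clock: 9.42
eef_pos: [0.5889, -0.0242, 0.1145]
ee_rot: [0.62, 0.785, -0.0, 0.0]
ft_force: [-0.6, -0.4, -3.3]
grip_width: 0.268
grasp_force: 59.4
```

Request:
move_arm --claw '[0.9,0.9,0.9]' --slide '[[0,0,0.004],[0,0,0.003],[0,0,0]]' --rotation '[[0,0,0],[0,0,0],[0,0,0]]'

```text
clock: 9.67
eef_pos: [0.5887, -0.0242, 0.1114]
ee_rot: [0.62, 0.785, -0.0, -0.0]
ft_force: [-0.4, -1.1, -3.7]
grip_width: 0.273
grasp_force: 59.4
```

Request:
move_arm --claw '[0.9,0.9,0.9]' --slide '[[0,0,0.004],[0,0,0.003],[0,0,0]]' --rotation '[[0,0,0],[0,0,0],[0,0,0]]'

```text
clock: 9.92
eef_pos: [0.5893, -0.0243, 0.1099]
ee_rot: [0.62, 0.785, 0.0, 0.0]
ft_force: [-0.5, -1.1, 3.7]
grip_width: 0.263
grasp_force: 60.3
```

Request:
move_arm --claw '[-0.2,-0.2,-0.2,-0.2,-0.2,-0.2,-0.2]' --slide '[[0,0,0],[0,0,0],[0,0,0],[0,0,0],[0,0,0],[0,0,0],[0,0,0]]' --rotation '[[0,0,0],[0,0,0],[0,0,0],[0,0,0],[0,0,0],[0,0,0],[0,0,0]]'

```text
clock: 10.5
eef_pos: [0.589, -0.024, 0.1089]
ee_rot: [0.62, 0.785, 0.0, 0.0]
ft_force: [0.3, 0.5, 1.0]
grip_width: 0.602
grasp_force: 0.0
```

Request:
move_arm --claw '[-0.2,-0.2,-0.2,-0.2,-0.2,-0.2]' --slide '[[0,0,-0.03],[0,0,-0.05],[0,0,-0.06],[0,0,-0.06],[0,0,-0.05],[0,0,0]]' --rotation '[[0,0,0],[0,0,0],[0,0,0],[0,0,0],[0,0,0],[0,0,0]]'

```text
clock: 11.0
eef_pos: [0.5921, -0.0232, 0.215]
ee_rot: [0.62, 0.785, 0.003, 0.004]
ft_force: [0.9, -0.3, 0.9]
grip_width: 0.602
grasp_force: 0.0
```

Run:
```python
from h import *
togo([.6285,-.190,.2],42.4);togo([.6285,-.190,.2],-137.6)
t=read_camera('top');s=read_camera('side')
a=cv2.resize(t[110:215,305:465],None,fx=3.5,fy=3.5,interpolation=2)
b=cv2.resize(s[110:225,275:375],None,fx=2.4,fy=2.4,interpolation=2)
o=np.zeros((370,800,3),np.uint8);o[:a.shape[0],:a.shape[1]]=a;o[:b.shape[0],560:560+b.shape[1]]=b
save('placed',o)
```

```text
pos [ 0.5921 -0.0232  0.215 ] yaw 103.43 tilt [ 1.050e-02  2.000e-04 -9.999e-01] t 11.0 j [ 0.46  0.48 -0.68  1.41  0.3   1.35  0.01] F [ 0.9 -0.3  0.9] w 0.6020231805848717 0.0
slide [-0.4267 -0.0088  0.0384] turn 1.0172
pos [ 0.5921 -0.0232  0.215 ] yaw 103.43 tilt [ 1.050e-02  2.000e-04 -9.999e-01] t 11.0 j [ 0.46  0.48 -0.68  1.41  0.3   1.35  0.01] F [ 0.9 -0.3  0.9] w 0.6020231805848717 0.0
slide [-0.4267 -0.0088  0.0384] turn 1.0172
```

View pics/placed.png

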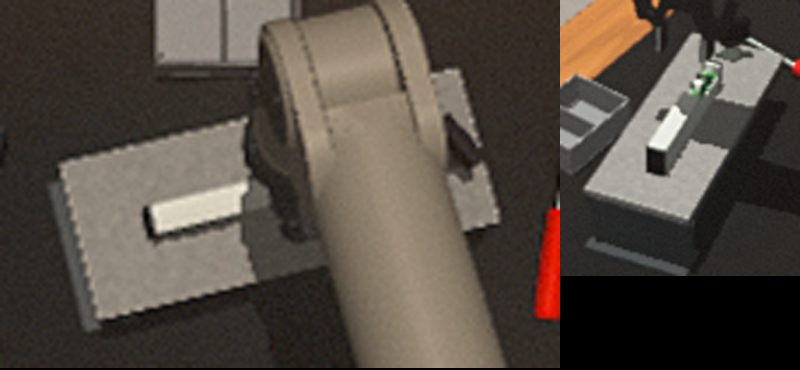

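Request:
move_arm --claw '[-0.2,-0.2,-0.2,-0.2,-0.2,-0.2,-0.2,-0.2,-0.2,-0.2,-0.2,-0.2,-0.2,-0.2,-0.2,-0.2,-0.2,-0.2]' --slide '[[-0.07,0,0],[-0.07,0,0],[-0.07,0,0],[-0.07,0,0],[-0.07,0,0],[-0.07,0,0],[0,0,0],[0,0,0],[0,0,0],[0,0,0],[0,0,0],[0,0,0],[0,0,0],[0,0,0],[0,0,0],[0,0,0],[0,0,0],[0,0,0]]' --rotation '[[0,0,0],[0,0,0],[0,0,0],[0,0,0],[0,0,0],[0,0,0],[0,0,0.1],[0,0,0.1],[0,0,0.1],[0,0,0.1],[0,0,0.1],[0,0,0.1],[0,0,0.1],[0,0,0.1],[0,0,0.1],[0,0,0.1],[0,0,0.017],[0,0,0]]'

```text
clock: 12.6
eef_pos: [0.6272, -0.1874, 0.2076]
ee_rot: [0.932, 0.363, -0.001, -0.001]
ft_force: [-0.2, -0.2, -0.2]
grip_width: 0.597
grasp_force: 0.0
```

Run:
```python
from h import *
togo([.629,-.190,.127],42.4)
```

```text
pos [ 0.6272 -0.1874  0.2076] yaw 42.51 tilt [-2.5e-03  3.0e-04 -1.0e+00] t 12.6 j [ 0.5   0.58 -0.4   1.21  0.22  1.4  -0.71] F [-0.2 -0.2 -0.2] w 0.5972881439154487 0.0
slide [-0.0008  0.0082  0.2014] turn 0.0019
```

Request:
move_arm --claw '[-0.2,-0.2,-0.2,-0.2,-0.2,-0.2,-0.2,-0.2]' --slide '[[0,0.008,0.02],[0,0,0.04],[0,0,0.05],[0,0,0.04],[0,0,0.03],[0,0,0.02],[0,0,0],[0,0,0]]' --rotation '[[0,0,0],[0,0,0],[0,0,0],[0,0,0],[0,0,0],[0,0,0],[0,0,0],[0,0,0]]'

```text
clock: 13.27
eef_pos: [0.6302, -0.1899, 0.1287]
ee_rot: [0.932, 0.362, -0.0, -0.0]
ft_force: [-0.5, -0.1, 0.6]
grip_width: 0.604
grasp_force: 0.0
```

Request:
move_arm --claw '[0.9,0.9,0.9,0.9,0.9,0.9,0.9,0.9,0.9]' --slide '[[0,0,0],[0,0,0],[0,0,0],[0,0,0],[0,0,0],[0,0,0],[0,0,0],[0,0,0],[0,0,0]]' --rotation '[[0,0,0],[0,0,0],[0,0,0],[0,0,0],[0,0,0],[0,0,0],[0,0,0],[0,0,0],[0,0,0]]'

```text
clock: 14.02
eef_pos: [0.6307, -0.1896, 0.1303]
ee_rot: [0.932, 0.362, 0.001, 0.0]
ft_force: [-0.8, 0.8, 5.4]
grip_width: 0.152
grasp_force: 59.8
```

Run:
```python
from h import *
togo([.629,-.190,.127],42.4);print(sense()['moment'])
s=read_camera('side')
a=cv2.resize(s[110:210,290:390],None,fx=6,fy=6,interpolation=2)
save('bub1',a)
t=read_camera('top');cv2.imwrite('t2.bmp',t[:,:,::-1]);cv2.imwrite('s2.bmp',s[:,:,::-1])
```

```text
pos [ 0.6307 -0.1896  0.1303] yaw 42.4 tilt [ 1.7e-03 -1.0e-04 -1.0e+00] t 14.0167 j [ 0.5   0.63 -0.39  1.32  0.24  1.24 -0.73] F [-0.8  0.8  5.4] w 0.15220146963928624 59.77877676486969
slide [-0.0037 -0.0021  0.0083] turn 0.0000
[ 0.15759699  0.32797038 -0.21825181]
```

View pics/bub1.png

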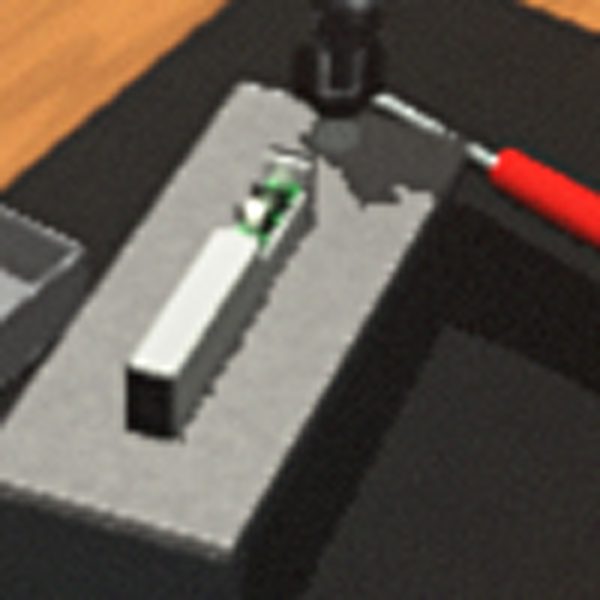

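The side view shows the bubble displaced towards the hinge end (crop (257,208)), level aligned with the deck. I'll measure it numerically along the vial.

```bash
cat >> h.py <<'E'
def prof(img,cam,c,d,z,xs=np.arange(-.04,.0401,.0025),off=(0,)):
    out=[]
    n=np.array([-d[1],d[0]])
    for o in off:
        P=[[*(c+x*d+o*n),z] for x in xs];p=proj(cam,P).astype(np.float32)
        out.append(cv2.remap(img,p[:,0].reshape(1,-1),p[:,1].reshape(1,-1),1)[0].astype(int))
    v=np.mean(out,0);return xs,v
def show(img,cam,c,d,z):
    xs,v=prof(img,cam,c,d,z,off=(-.003,0,.003))
    print(cam);print('mm ',(xs*1000).round(0).astype(int).tolist());print('min',v.min(1).astype(int).tolist());print('grn',(v[:,1]-v[:,0]).astype(int).tolist())
E
python3 - <<'E'
from h import *
L=lambda f:cv2.imread(f)[:,:,::-1]
a=np.radians(-74.8);d=np.array([np.cos(a),np.sin(a)]);c0=np.array([.505,.368])+.056*d
show(L('t.bmp'),'top',c0,d,.034);show(L('s.bmp'),'side',c0,d,.034)
u=np.array([-.2345,.972]);d=-u;c1=np.array([.589,-.024])+.056*d
print(c1);show(L('t2.bmp'),'top',c1,d,.132);show(L('s2.bmp'),'side',c1,d,.132)
E
```

```text
top
mm  [-40, -38, -35, -32, -30, -27, -25, -22, -20, -17, -15, -12, -10, -7, -5, -2, 0, 3, 5, 8, 10, 13, 15, 18, 20, 23, 25, 28, 30, 33, 35, 38, 40]
min [212, 206, 170, 111, 87, 88, 84, 84, 88, 91, 84, 68, 77, 142, 203, 218, 216, 200, 150, 79, 61, 76, 86, 85, 86, 84, 81, 73, 104, 168, 205, 163, 69]
grn [-7, -11, -1, 46, 75, 40, 35, 41, 44, 44, 35, 27, 20, 16, 8, 1, 5, 11, 22, 22, 19, 36, 42, 34, 36, 43, 46, 43, 30, 9, -5, -9, -5]
side
mm  [-40, -38, -35, -32, -30, -27, -25, -22, -20, -17, -15, -12, -10, -7, -5, -2, 0, 3, 5, 8, 10, 13, 15, 18, 20, 23, 25, 28, 30, 33, 35, 38, 40]
min [217, 217, 219, 214, 192, 137, 86, 73, 76, 77, 75, 64, 53, 50, 71, 106, 134, 147, 150, 145, 120, 72, 49, 64, 76, 75, 81, 97, 113, 115, 124, 157, 198]
grn [2, 1, 0, 1, 7, 28, 48, 53, 54, 52, 35, 14, 6, 8, 17, 22, 19, 15, 9, 3, -1, 7, 30, 47, 53, 55, 53, 47, 30, 10, 4, 1, 1]
[ 0.602132 -0.078432]
top
mm  [-40, -38, -35, -32, -30, -27, -25, -22, -20, -17, -15, -12, -10, -7, -5, -2, 0, 3, 5, 8, 10, 13, 15, 18, 20, 23, 25, 28, 30, 33, 35, 38, 40]
min [194, 197, 184, 135, 79, 84, 93, 87, 86, 136, 196, 222, 221, 200, 146, 85, 88, 89, 79, 64, 61, 82, 92, 86, 84, 85, 86, 92, 92, 132, 177, 161, 87]
grn [-6, -8, -4, 16, 45, 51, 49, 47, 41, 19, 4, 0, -2, 5, 27, 50, 50, 45, 34, 14, 17, 41, 52, 50, 48, 47, 42, 52, 36, 0, -10, -5, -4]
side
mm  [-40, -38, -35, -32, -30, -27, -25, -22, -20, -17, -15, -12, -10, -7, -5, -2, 0, 3, 5, 8, 10, 13, 15, 18, 20, 23, 25, 28, 30, 33, 35, 38, 40]
min [235, 236, 237, 235, 219, 188, 145, 118, 125, 140, 161, 174, 184, 192, 186, 180, 145, 115, 90, 72, 66, 69, 89, 119, 139, 150, 156, 152, 146, 151, 166, 184, 191]
grn [1, 0, 0, 2, 9, 26, 47, 44, 28, 15, 9, 5, 1, 1, 5, 9, 12, 12, 11, 11, 18, 32, 45, 54, 45, 28, 16, 13, 11, 6, 2, 1, 1]
```

Request:
move_arm --claw '[0.9,0.9,0.9,0.9,0.9,0.9,0.9,0.9,0.9,0.9,0.9,0.9,0.9,0.9,0.9,0.9,0.9]' --slide '[[0,0,-0.004],[0,0,0],[0,0,0],[0,0,0],[0,0,0],[0,0,0],[0,0,0],[0,0,0],[0,0,0],[0,0,0],[0,0,0],[0,0,0],[0,0,0],[0,0,0],[0,0,0],[0,0,0],[0,0,0]]' --rotation '[[0,0,0.04],[0,0,0.08],[0,0,0.08],[0,0,0.08],[0,0,0.08],[0,0,0.08],[0,0,0.08],[0,0,0.08],[0,0,0.08],[0,0,0.08],[0,0,0.08],[0,0,0.08],[0,0,0.08],[0,0,0.08],[0,0,0.08],[0,0,0.08],[0,0,0.06]]'

```text
clock: 15.53
eef_pos: [0.6304, -0.1904, 0.1304]
ee_rot: [0.952, -0.307, 0.0, 0.001]
ft_force: [0.8, -1.2, -0.5]
grip_width: 0.152
grasp_force: 59.1
```

Request:
move_arm --claw '[0.9,0.9,0.9,0.9,0.9,0.9,0.9,0.9,0.9,0.9,0.9,0.9,0.9,0.9,0.9,0.9,0.9,0.9]' --slide '[[0,0,0],[0,0,0],[0,0,0],[0,0,0],[0,0,0],[0,0,0],[0,0,0],[0,0,0],[0,0,0],[0,0,0],[0,0,0],[0,0,0],[0,0,0],[0,0,0],[0,0,0],[0,0,0],[0,0,0],[0,0,0]]' --rotation '[[0,0,0],[0,0,0],[0,0,0],[0,0,0],[0,0,0],[0,0,0],[0,0,0],[0,0,0],[0,0,0],[0,0,0],[0,0,0],[0,0,0],[0,0,0],[0,0,0],[0,0,0],[0,0,0],[0,0,0],[0,0,0]]'

```text
clock: 17.03
eef_pos: [0.6303, -0.1904, 0.1304]
ee_rot: [0.952, -0.306, 0.0, 0.0]
ft_force: [4.2, -3.0, -3.6]
grip_width: 0.144
grasp_force: 58.8
```

Run:
```python
from h import *
u=np.array([-.2345,.972]);d=-u;c1=np.array([.589,-.024])+.056*d
togo([.629,-.190,.127],42.4)
t=read_camera('top');cv2.imwrite('t3.bmp',t[:,:,::-1])
show(t,'top',c1,d,.132)
```

```text
pos [ 0.6303 -0.1904  0.1304] yaw -35.6 tilt [ 5.e-04 -8.e-04 -1.e+00] t 17.0333 j [ 0.32  0.6  -0.09  1.33  0.06  1.22 -1.96] F [ 4.2 -3.  -3.6] w 0.14449087493064514 58.8360857963562
slide [-0.0032  0.0012  0.0085] turn -1.3000
top
mm  [-40, -38, -35, -32, -30, -27, -25, -22, -20, -17, -15, -12, -10, -7, -5, -2, 0, 3, 5, 8, 10, 13, 15, 18, 20, 23, 25, 28, 30, 33, 35, 38, 40]
min [199, 202, 181, 124, 74, 84, 87, 88, 88, 89, 86, 66, 72, 134, 199, 230, 226, 203, 146, 75, 61, 79, 85, 86, 87, 87, 86, 83, 91, 135, 181, 167, 96]
grn [-6, -8, -6, 16, 45, 43, 35, 40, 45, 47, 39, 18, 9, 12, 7, -1, -2, 5, 16, 15, 14, 32, 42, 45, 44, 38, 38, 49, 34, 2, -11, -8, -4]
```

Request:
move_arm --claw '[-0.2,-0.2,-0.2,-0.2,-0.2,-0.2,-0.2,-0.2,-0.2,-0.2,-0.2,-0.2]' --slide '[[0,0,0],[0,0,0],[0,0,0],[0,0,0],[0,0,0],[0,0,0],[0,0,-0.02],[0,0,-0.04],[0,0,-0.05],[0,0,-0.05],[0,0,-0.03],[0,0,0]]' --rotation '[[0,0,0],[0,0,0],[0,0,0],[0,0,0],[0,0,0],[0,0,0],[0,0,0],[0,0,0],[0,0,0],[0,0,0],[0,0,0],[0,0,0]]'

```text
clock: 18.08
eef_pos: [0.6323, -0.1903, 0.2112]
ee_rot: [0.952, -0.306, 0.004, -0.0]
ft_force: [0.3, -0.3, 0.3]
grip_width: 0.599
grasp_force: 0.0
```

Request:
move_arm --claw '[1,1,1,1,1,1,1,1,1]' --slide '[[0,0,0],[0,0,0],[0,0,0],[0,0,0],[0,0,0],[0,0,0],[0,0,0],[0,0,0],[0,0,0]]' --rotation '[[0,0,-0.1],[0,0,-0.1],[0,0,-0.1],[0,0,-0.1],[0,0,-0.1],[0,0,-0.1],[0,0,-0.1],[0,0,-0.1],[0,0,-0.02]]'

```text
clock: 18.83
eef_pos: [0.6296, -0.1898, 0.2056]
ee_rot: [0.993, 0.12, -0.001, -0.0]
ft_force: [0.7, 0.3, -0.3]
grip_width: 0.002
grasp_force: 0.0
```

Run:
```python
from h import *
togo([.587,-.014,.15],13.5)
```

```text
pos [ 0.6296 -0.1898  0.2056] yaw 13.76 tilt [-1.6e-03  7.0e-04 -1.0e+00] t 18.8333 j [ 0.42  0.57 -0.27  1.21  0.15  1.39 -1.16] F [ 0.7  0.3 -0.3] w 0.0015096380824258337 0.0
slide [ 0.0013 -0.452   0.1394] turn 0.0043
```

Request:
move_arm --claw '[1,1,1,1,1,1,1,1,1,1,1,1]' --slide '[[0,-0.05,0],[0,-0.08,0],[0,-0.09,0],[0,-0.09,0],[0,-0.08,0],[0,-0.06,0],[0,0,0],[0,0,0.03],[0,0,0.04],[0,0,0.04],[0,0,0.02],[0,0,0]]' --rotation '[[0,0,0],[0,0,0],[0,0,0],[0,0,0],[0,0,0],[0,0,0],[0,0,0],[0,0,0],[0,0,0],[0,0,0],[0,0,0],[0,0,0]]'

```text
clock: 19.83
eef_pos: [0.5858, -0.0156, 0.1518]
ee_rot: [0.993, 0.118, -0.003, -0.0]
ft_force: [0.6, -0.8, -0.1]
grip_width: -0.004
grasp_force: 0.0
```

Run:
```python
from h import *
togo([.587,-.014,.14],13.5)
u=np.array([-.2345,.972]);d=-u;c1=np.array([.589,-.024])+.056*d
t=read_camera('top');cv2.imwrite('t4.bmp',t[:,:,::-1]);show(t,'top',c1,d,.132)
s=read_camera('side')
a=cv2.resize(s[110:210,290:390],None,fx=4,fy=4,interpolation=2);b=cv2.resize(t[130:200,325:425],None,fx=4,fy=4,interpolation=2)
o=np.zeros((400,800,3),np.uint8);o[:,:400]=a;o[:280,400:]=b;save('press1',o)
```

```text
pos [ 0.5858 -0.0156  0.1518] yaw 13.52 tilt [-5.6e-03 -3.0e-04 -1.0e+00] t 19.8333 j [ 0.22  0.46 -0.32  1.52  0.15  1.19 -1.46] F [ 0.6 -0.8 -0.1] w -0.003700542504838218 0.0
slide [ 0.0039 -0.0032  0.0295] turn 0.0003
top
mm  [-40, -38, -35, -32, -30, -27, -25, -22, -20, -17, -15, -12, -10, -7, -5, -2, 0, 3, 5, 8, 10, 13, 15, 18, 20, 23, 25, 28, 30, 33, 35, 38, 40]
min [96, 91, 88, 87, 88, 92, 96, 97, 98, 101, 103, 103, 103, 104, 107, 110, 107, 109, 110, 110, 109, 110, 110, 111, 108, 108, 108, 106, 106, 104, 103, 103, 102]
grn [-13, -13, -11, -11, -12, -12, -13, -12, -12, -13, -13, -13, -14, -14, -14, -14, -16, -15, -14, -14, -14, -14, -14, -14, -15, -14, -13, -14, -14, -14, -16, -14, -13]
```

View pics/press1.png

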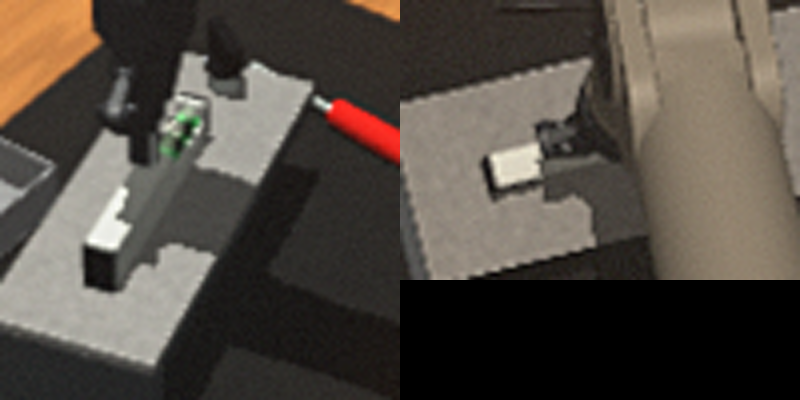

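Fingers stand over the flat part of the level (crop (140,160)); the bubble is still visible in the side view. Now press, gently stepwise.

Request:
move_arm --claw '[1,1,1,1,1]' --slide '[[0.003,0,0.012],[0,0,0.008],[0,0,0.005],[0,0,0.005],[0,0,0]]' --rotation '[[0,0,0],[0,0,0],[0,0,0],[0,0,0],[0,0,0]]'

```text
clock: 20.35
eef_pos: [0.5887, -0.0146, 0.1421]
ee_rot: [0.993, 0.118, -0.0, -0.0]
ft_force: [-0.4, 0.6, -0.6]
grip_width: -0.001
grasp_force: 0.0
```

Request:
move_arm --claw '[1,1,1,1]' --slide '[[0,0,0.004],[0,0,0.004],[0,0,0.004],[0,0,0]]' --rotation '[[0,0,0],[0,0,0],[0,0,0],[0,0,0]]'

```text
clock: 20.68
eef_pos: [0.5893, -0.0146, 0.1399]
ee_rot: [0.993, 0.119, 0.001, 0.0]
ft_force: [-3.1, 0.2, 8.8]
grip_width: -0.001
grasp_force: 4.2
```

Request:
move_arm --claw '[1,1,1,1,1,1]' --slide '[[0,0,0.004],[0,0,0.004],[0,0,0.003],[0,0,0],[0,0,0],[0,0,0]]' --rotation '[[0,0,0],[0,0,0],[0,0,0],[0,0,0],[0,0,0],[0,0,0]]'

```text
clock: 21.18
eef_pos: [0.59, -0.0144, 0.1399]
ee_rot: [0.993, 0.118, 0.002, 0.001]
ft_force: [-8.8, -0.1, 25.5]
grip_width: 0.0
grasp_force: 12.5
```

Request:
move_arm --claw '[1,1,1,1,1,1,1,1,1,1,1,1,1,1,1,1,1,1,1]' --slide '[[-0.002,0,0],[-0.002,0,0],[0,0,0],[0,0,0],[0,0,0],[0,0,0],[0,0,0],[0,0,0],[0,0,0],[0,0,0],[0,0,0],[0,0,0],[0,0,0],[0,0,0],[0,0,0],[0,0,0],[0,0,0],[0,0,0],[0,0,0]]' --rotation '[[0,0,0],[0,0,0],[0,0,0],[0,0,0],[0,0,0],[0,0,0],[0,0,0],[0,0,0],[0,0,0],[0,0,0],[0,0,0],[0,0,0],[0,0,0],[0,0,0],[0,0,0],[0,0,0],[0,0,0],[0,0,0],[0,0,0]]'

```text
clock: 22.77
eef_pos: [0.5894, -0.0146, 0.1398]
ee_rot: [0.993, 0.119, 0.003, 0.001]
ft_force: [-6.8, -0.1, 23.3]
grip_width: 0.002
grasp_force: 11.6
```

Run:
```python
from h import *
s=read_camera('side')
u=np.array([-.2345,.972]);d=-u;c1=np.array([.589,-.024])+.056*d
show(s,'side',c1,d,.134)
save('fin',s[120:170,315:355],s=12)
togo([.587,-.014,.14],13.5)
```

```text
side
mm  [-40, -38, -35, -32, -30, -27, -25, -22, -20, -17, -15, -12, -10, -7, -5, -2, 0, 3, 5, 8, 10, 13, 15, 18, 20, 23, 25, 28, 30, 33, 35, 38, 40]
min [88, 90, 93, 98, 101, 100, 101, 98, 93, 87, 82, 77, 72, 72, 82, 105, 127, 119, 104, 92, 79, 72, 73, 80, 98, 118, 133, 144, 143, 141, 146, 159, 180]
grn [0, 0, 0, 1, 9, 23, 40, 50, 44, 28, 15, 11, 10, 9, 11, 15, 17, 13, 6, 2, 1, 10, 28, 44, 52, 52, 34, 20, 13, 11, 6, 2, 1]
pos [ 0.5894 -0.0146  0.1398] yaw 13.62 tilt [ 6.8e-03 -7.0e-04 -1.0e+00] t 22.8167 j [ 0.22  0.47 -0.32  1.53  0.16  1.15 -1.46] F [-6.9  0.6 22.8] w 0.0030572679519398566 11.560799237340689
slide [-0.0054 -0.0027 -0.0007] turn 0.0020
```

View pics/fin.png

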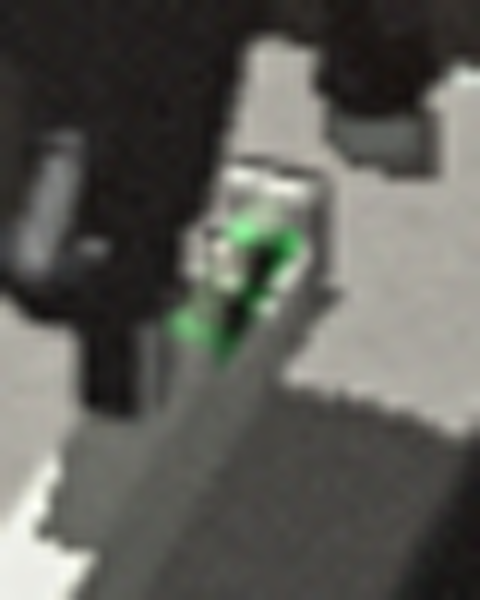

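Run:
```python
from h import *
p=cv2.imread('pics/press1.png')[:400,:400,::-1];s=np.zeros((400,640,3),np.uint8)
s[110:210,290:390]=cv2.resize(p,(100,100),interpolation=cv2.INTER_AREA)
s2=np.zeros_like(s);s2[120:170,315:355]=cv2.resize(cv2.imread('pics/fin.png')[:,:,::-1],(40,50),interpolation=cv2.INTER_AREA)
u=np.array([-.2345,.972]);d=-u;c1=np.array([.589,-.024])+.056*d
for i in(s,s2):
    xs,v=prof(i,'side',c1,d,.134,xs=np.arange(-.03,.031,.0025),off=(-.009,-.006,-.003,0,.003)); print(v.min(1).astype(int).tolist());print((v[:,1]-v[:,0]).astype(int).tolist())
```

```text
[89, 87, 81, 77, 75, 70, 65, 60, 60, 65, 73, 82, 92, 85, 78, 77, 74, 69, 69, 74, 86, 104, 118, 126, 125]
[12, 23, 35, 40, 32, 21, 13, 10, 11, 14, 19, 23, 20, 14, 7, 4, 7, 17, 33, 48, 58, 54, 40, 23, 10]
[91, 88, 83, 77, 73, 68, 63, 59, 60, 66, 73, 84, 96, 93, 87, 81, 73, 66, 66, 73, 85, 103, 117, 125, 125]
[14, 25, 37, 42, 35, 23, 13, 11, 12, 15, 19, 23, 21, 14, 10, 11, 13, 21, 35, 49, 58, 55, 39, 22, 10]
```

The vial profile is the same as before pressing, so the bubble stays centred under the roughly 23 N push. Handing in.

```bash
python3 -c "
from rig import *
print(finish_job())"
```

```text
the job is handed in; nothing more can be done
None
```

I handed the job in at about 23 s of the 72 s allowed: the level lies lengthwise on the deck, the foot is turned so the bubble sits between the marks, and the shut fingers hold it pressed down at about 23 N.

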